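# Set up the drilling jig: seat the guide block, then hold the spacing arm at the mark

## Robot

A 7-joint arm with a two-finger parallel gripper is mounted at the origin on the work surface. World frame = base frame: x ahead of the robot, y to its left, z up, the work surface at z = 0. Lengths are in mm, angles in rad, forces in N, time in s.
With the tool pointing down it reaches from about 400 to 875 mm from the base axis. Payload 4.4 kg.
Tool frame: the origin (TCP) lies on the centre line of the jaws, within the pads' length; the fingertips stand 25 mm ahead of it and the grasp point (between the pads) lies 6 mm ahead of it (ctrl.finger_overhang is the distance from the TCP to the fingertips, in mm); z points along the fingers, y is the line along which they close (so a half turn about z gives the same grasp; the last joint's range is limited). The gripper opens to 85 mm and grips with 20 to 120 N. Pads are 22 mm wide; open, the fingers measure 114 mm over their backs; the gripper's body (76 mm by 85 mm) begins 54 mm behind the grasp point. The pads swing forward as they close: fully open they stand 13 mm farther back than shut.
Start: joints at [-1.329, 0.628, 0.038, 1.517, -0.027, 0.996, -0.02], TCP at [196.903, 619.473, 256.313] pointing down, gripper open.
Joint ranges: [-3.06, 3.06], [-0.37, 2.12], [-1.25, 1.32], [0.18, 2.47], [-1.1, 4.24], [0.23, 1.98], [-2.94, 2.94]. Speed limits (rad/s): [2.57, 2.57, 3.14, 3.14, 3.14, 3.14, 3.14].

## Interface

Orientations are given as [roll, pitch, yaw] about the fixed x, y, z axes, in that order (R = Rz(yaw) Ry(pitch) Rx(roll)).
In Python, from cell import ctrl gives the robot as it stands. The module is installed in compiled form; this text tells all that it offers.
- The arm moves only by the tool play_rows, never from a script. Its argument "targets" is a list of rows, each a list of 5 numbers: the closure, from 0 (fully open) to 1 (shut), then the shift along the tool's x, y, z in cm, then the turn about the tool's z in degrees. In form: [[gripper, dx, dy, dz, spin], ...]. A call has 1 to 10 rows; each row is the pose to reach, as a shift and turn from the pose commanded when the call began, along the tool's axes at that moment; what a row does not reach only later rows make up. A row lasts 1/10 s, in which the tool goes at most 50 mm and 8.59 degrees, less where a joint would pass 70% of its speed; a pose out of reach is approached as far as the arm can. A call with a gripper value outside its range is refused whole. The fingers move at their own pace and stop on an object; the grip force is fixed at half the most. Time passes only in rows, so rows that repeat a pose let the fingers close. It gives the time, the measured TCP pose, the force, the opening and the grip force at its end, in the units of the state.
- ctrl.read_state(): the state, without advancing time (a new reading comes with each control period).
- ctrl.get_image(name): name is "side" or "top" or "wrist"; returns (picture, depth): 420x560x3 uint8, red, green, blue; 420x560 float32, mm along the optical axis (not along the pixel's ray), 0 where there is no reading.
- ctrl.calibration(name): a dict with "vfov" (degrees; the focal length in pixels is half the picture's height over the tangent of half this angle, whatever the lens; pixels are square), "cx", "cy" (the principal point, pixels), "extrinsics" (4x4, takes a point from camera to world coordinates); the wrist camera has in their place "mount" (4x4, takes a point from camera to tool coordinates, whose origin is the TCP and whose axes are the flange's). Camera axes: x right, y down, z forward; pixel columns grow to the right and rows downward; lengths in mm; the calibration is good to about 2 mm. The wrist camera is an equidistant fisheye: a pixel r from the principal point sees the ray r / f radians off the axis. A picture is of the moment at which its call begins: read the wrist's pose just before it. calibration takes no time and is no camera call.
- ctrl.finish_job(): hands the job in; it is judged then, once.
Trained networks look in the newest picture that a camera, given by its name, has taken for a name from the list of things; names that differ only in an ending like _2 or _b are one class to them, and where a whole thing is asked for, a point or a joint stands for the part that bears it (a point fixed in the world has none). Each returns a list of dicts, best first, with "confidence" (0 to 1); they miss things now and then, are a little off and sometimes report something else, mostly with a low value. They report only what shows in the picture. A call takes as long as a camera call. They do not tell look-alikes from the thing itself.
- ctrl.search_frame(camera, name): "bbox" ([left, top, right, bottom] in pixels, round what is visible of it).
- ctrl.trace(camera, name): "pixels" (420x560 bool, what is visible of it) and "bbox" ([left, top, right, bottom] in pixels, round what is visible of it).
The state is a dict: "clock": time; "qpos": joint angles; "qd": joint speeds; "tau": joint torques, N m; "eef_pos": TCP position; "tool_rot": TCP orientation; "force": force on the tool from outside, world axes, zero at the start; "torque": the same for the moment, N m; "width": finger opening in mm; "gripper_force": force on a finger pad.
Only numpy, scipy, OpenCV 4.12 (cv2) and the standard library are available. Lean on these libraries where they do the work, as an engineer would, in place of code of your own. Each camera call takes 0.05 s, during which the arm holds its last target. There are 200 camera calls.

## Task

Set up the drilling jig for the next shelf side: set the blue drill-guide block gently into its pocket, its cut corner (yellow dot) to the pocket's filled corner, flat and fully home, and let go of it. Then squeeze the orange release button on the spacing arm's head, draw the arm out until its yellow pointer stands on the line of the red cursor on the scale, and finish holding the head still there with the button squeezed in, so that I can tighten the clamp screw. Leave the cursor and the other things on the table where they are.

Things in the scene. Friction and masses are not known exactly. Their poses are not given: they have to be found in the camera images.
- block_center (a point): Centre of the loose blue guide block, lying flat: 50 mm along x, 80 along y, 36 high (z up), 0.36 kg, two steel-ringed holes in its top. The upright corner at +x -y is cut off at 45 degrees, 16 mm off each side, with a yellow dot on top beside it. Its lowest 12 mm go down between the pocket's walls, so take it across the 50 mm sides, fingertips 14 mm or more above its underside.
- pocket (a point): Middle of the pocket's floor in the fixed jig, 12 mm above the table. z up, +y the way the spacing arm draws out. The black frame is 53 mm (x) by 83 mm (y) inside, 12 mm deep with a 3 mm sloping lead-in; walls 12 mm thick. Its +x -y corner is filled at 45 degrees (yellow dot) to match the block. Block seated: its axes agree with these and its centre is 18 mm above this point.
- jig: The hole-spacing drilling jig's grey aluminium base plate, 120 mm (x) by 400 mm (y), 12 mm thick, fixed; origin at the middle of its underside on the table, axes as the pocket's, which lies at y = -140 mm. The black sleeve of the arm, 30 mm wide and 42 mm high, lies along it from y = -85 to +45 mm; the clamp screw's black knob in its middle (y = 0) reaches 62 mm high.
- head_grip (a point): Middle of the dark head on the arm's end, 42 mm above the table: squeeze it here from above, across x. Axes as the pocket's. Head 36 mm (x) by 56 mm (y), from 14 to 58 mm above the table. The orange button (24 x 24 mm) is at this height on the +x flank, 5 mm proud; the -x flank is fixed. Beside the head nothing is higher than 22 mm. Arm home: 215 mm along +y from pocket.
- pointer (a point): Tip of the yellow pointer, a 3 mm wide bar that sticks out from the head's +x flank over the scale; 46 mm along +x and 22 mm along +y from head_grip, 20 mm above the table. It moves with the head.
- cursor_line (a point): White line across the middle of the red cursor (8 mm wide along y) that clips over the steel scale beside the arm, 17 mm above the table; the pointer passes 1 mm above it. The wanted setting is reached when pointer and line have the same place along the jig's y. The cursor slides stiffly (3 N) and must not be shifted.
- spacing_arm (a joint): How far the spacing arm is drawn out along the jig's +y, m: 0 home (start), 0.098 fully out. At home it is caught: without the button it moves only about 1 mm. Released, it slides with 1 to 2 N of friction and stays where it is left.
- release_button (a joint): How far the orange button is pressed into the head (towards -x), m: 0 out, 0.005 flush with the flank. The spring needs 3 N to start and 7 N to go flush; the catch is free from 0.0035 on. It springs out when let go.
- cursor (a joint): Where the cursor is set, m, on the same scale as the spacing arm: the pointer is on the cursor's line when both joints read the same. Drawn between 0.040 and 0.085.
- carton: Red and white carton of wall plugs, 70 x 100 x 50 mm high, origin at its underside's centre. Not to be moved.
- label_maker: Blue hand-held label maker, 88 x 150 x 40 mm high, origin at its underside. Not to be moved.
- pliers: Pliers with red handles lying on the table, about 165 mm long and 16 mm high, origin under the pivot. Not to be moved.
- bottle: Green glass bottle, 62 mm across and 210 mm high, standing; origin at its underside's centre. Not to be moved.
Mind the look-alikes: they are no part of the job. Of the things that look like the part that bears block_center, the middle-sized one is meant.

How it is judged:
By the outcome, as a careful person would: the job done as asked, in the order asked, and still so for the second after the job is handed in, while the arm keeps its last pose, push and grip.
It also fails if it takes over 58 s, if anything falls off the work surface, if the arm or the gripper's body presses on something with over 40 N, if the wrist force passes 120 N, or if a joint passes its speed limit or range.

## Working session

There is one attempt and no reset: what is moved stays moved. The work goes in short steps, Python scripts to look and compute and a tool call to move; the robot and the scene stay as the last step left them, time stands still between calls to the robot, and variables do not carry over. Pictures are saved under pics/ and viewed, at most 10 in all, crops included, and the job is handed in when it is done.

Besides the shell and the picture viewer there is one more tool, called in YAML: its name, and indented under it one key for each argument. play_rows: Moves the arm, as the interface text tells. Its arguments: {"type":"object","properties":{"targets":{"type":"array"}},"required":["targets"]}

```bash
mkdir -p pics
cat > h.py <<'E'
import numpy as np, cv2
from cell import ctrl
def cal(n):
    c=ctrl.calibration(n); c['f']=210/np.tan(np.radians(c['vfov'])/2); return c
def P(n,u,v,d):
    c=cal(n); p=np.stack([(u-c['cx'])*d/c['f'],(v-c['cy'])*d/c['f'],d,np.ones_like(d)],-1)
    return (p@np.array(c['extrinsics']).T)[...,:3]
def cloud(n,depth):
    v,u=np.mgrid[:420,:560]; return P(n,u.astype(float),v.astype(float),depth.astype(float))
E
python3 - <<'E'
from h import *
s=ctrl.read_state();print(s)
for n in['top','side']:
    im,d=ctrl.get_image(n);cv2.imwrite(f'pics/{n}.png',im[...,::-1]);np.save(n+'.npy',d);np.save(n+'im.npy',im)
    print(n,cal(n))
    for k in['block_center','pocket','jig','head_grip','pointer','cursor_line','release_button','cursor','spacing_arm']:
        print(k,[(np.round(x['bbox']).tolist(),round(x['confidence'],2)) for x in ctrl.search_frame(n,k)][:4])
E
```

```text
{'clock': 0.0, 'qpos': array([-1.32877383,  0.62936021,  0.03845118,  1.51838972, -0.02697615,
        0.99627041, -0.02000926]), 'qd': array([-0.00054604, -0.00083323,  0.00034315, -0.00054524,  0.0013219 ,
        0.0004956 ,  0.00153765]), 'tau': array([-3.68252968e-04, -5.63397467e+01,  1.22604623e+00, -1.93453771e+01,
        1.09304636e-02,  1.01660183e-02,  1.75456995e-05]), 'eef_pos': array([196.74713435, 618.89846894, 255.37313422]), 'tool_rot': array([-3.13968393e+00,  5.16988450e-05,  2.83376597e+00]), 'force': array([-0.85415335, -0.10263578, -0.291374  ]), 'torque': array([-0.03949403, -0.02904247, -0.02528264]), 'gripper_force': 0.0, 'width': 85.5836641270625}
top {'vfov': 42.57564715841872, 'cx': 277.767010627587, 'cy': 214.56047989199922, 'extrinsics': array([[-1.12358482e-02, -9.83392498e-01,  1.81143452e-01,
         2.40758639e+02],
       [-9.99936307e-01,  1.08566745e-02, -3.08462917e-03,
        -1.26438727e+01],
       [ 1.06678570e-03, -1.81166572e-01, -9.83451847e-01,
         1.34420535e+03],
       [ 0.00000000e+00,  0.00000000e+00,  0.00000000e+00,
       
[... 792 characters left out ...]
517494e+02],
       [-1.46791634e-02, -6.75200526e-01, -7.37488150e-01,
         1.27223956e+03],
       [ 0.00000000e+00,  0.00000000e+00,  0.00000000e+00,
         1.00000000e+00]]), 'f': np.float64(511.51674869071564)}
block_center [([332.0, 290.0, 361.0, 337.0], 0.86), ([295.0, 271.0, 325.0, 291.0], 0.82), ([271.0, 303.0, 295.0, 317.0], 0.6)]
pocket [([262.0, 171.0, 370.0, 246.0], 0.7)]
jig [([261.0, 175.0, 372.0, 243.0], 0.83)]
head_grip [([289.0, 181.0, 310.0, 201.0], 0.71)]
pointer [([289.0, 182.0, 306.0, 200.0], 0.61)]
cursor_line []
release_button []
cursor [([190.0, 176.0, 234.0, 188.0], 0.16)]
spacing_arm [([288.0, 184.0, 307.0, 199.0], 0.63), ([185.0, 172.0, 234.0, 189.0], 0.25)]
```

Run:
```python
from h import *
im=cv2.imread('pics/top.png')[110:330,160:500];cv2.imwrite('pics/topc.png',cv2.resize(im,(800,518),interpolation=cv2.INTER_CUBIC))
d=np.load('top.npy');c=cloud('top',d)
for b in [(397,219,448,270),(363,288,390,311),(347,234,381,263)]:
    r=c[b[1]:b[3],b[0]:b[2]].reshape(-1,3);zt=np.percentile(r[:,2],90)
    q=r[abs(r[:,2]-zt)<6][:,:2].astype(np.float32);print(zt,cv2.minAreaRect(q))
```

```text
53.110970525004404 ((404.0963134765625, -378.79449462890625), (112.15615844726562, 71.96658325195312), 47.57925033569336)
29.060546806550974 ((272.03143310546875, -253.397705078125), (36.47764587402344, 58.5557861328125), 40.39618682861328)
39.033855625141996 ((400.0095520019531, -224.82386779785156), (49.76366424560547, 80.25808715820312), 29.26963233947754)
```

View pics/topc.png

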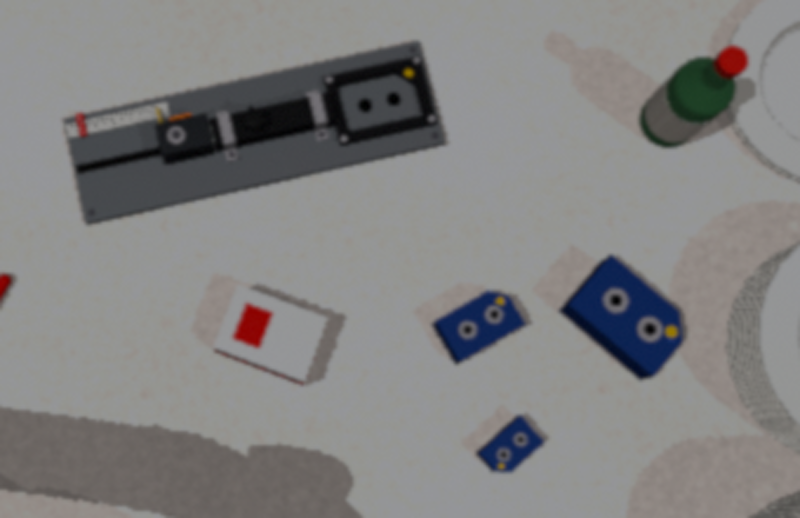

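View pics/side.png

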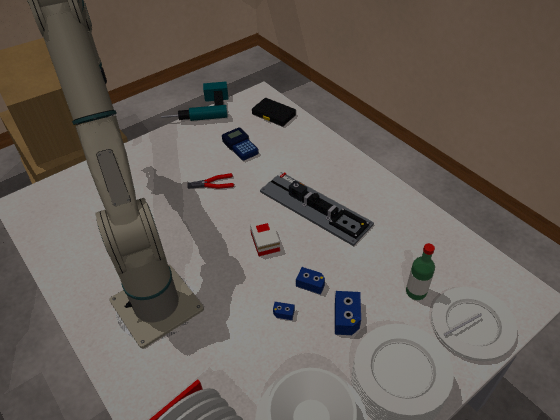

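The blocks in the top view are big (422,245), middle (364,248) and small (376,300). The middle one measures 50x80 mm, which fits the description. The jig's pocket and its dot are at about (324,152), the head at (240,167) and the cursor at about (194,163).

```bash
cat >> h.py <<'E'
def onplane(n,u,v,z):
    c=cal(n);E=np.array(c['extrinsics']);r=E[:3,:3]@np.array([(u-c['cx'])/c['f'],(v-c['cy'])/c['f'],1])
    return E[:3,3]+r*(z-E[2,3])/r[2]
def rel(x,y,z,yaw_deg):
    s=ctrl.read_state();from scipy.spatial.transform import Rotation as R
    M=R.from_euler('xyz',s['tool_rot']).as_matrix();d=M.T@(np.array([x,y,z])-s['eef_pos'])/10
    a=(yaw_deg-np.degrees(s['tool_rot'][2])+180)%360-180
    return np.round(d,2),'spin',round(-a,1)
E
python3 - <<'E'
from h import *
im=cv2.imread('pics/top.png');d=np.load('top.npy');c=cloud('top',d)
print('table z',np.median(c[200:220,200:240,2]),np.median(c[220:228,320:345,2]))
for k,z in[('jig',12),('block_center',36)]:
    for t in ctrl.trace('top',k):
        v,u=np.nonzero(t['pixels']);p=np.array([onplane('top',a,b,z)[:2] for a,b in zip(u,v)],np.float32)
        print(k,t['bbox'],t['confidence'],cv2.minAreaRect(p))
# block by colour
m=(im[...,0].astype(int)-im[...,2]>40)&(im[...,0]>60);m[:, :340]=0;m[:,392:]=0;m[:225]=0;m[268:]=0
z=c[...,2];mm=m&(z>25)
p=c[mm][:,:2].astype(np.float32);print('blk',mm.sum(),np.median(z[mm]),cv2.minAreaRect(p))
for n,u,v,zz in[('pocketdot',160+408/2.353,110+73/2.353,24),('pocketmid',160+380/2.353,110+101/2.353,12),('head',160+188/2.353,110+136/2.353,58),('cursor',160+81/2.353,110+125/2.353,17)]:
    print(n,onplane('top',u,v,zz).round(1))
print('reljig',rel(560,-20,255,102), ctrl.finger_overhang)
w=ctrl.calibration('wrist');print(w)
E
```

```text
table z 1.3165611053170778 0.6092932415893983Traceback (most recent call last):
  File "<stdin>", line 6, in <module>
  File "h.py", line 11, in onplane
    c=cal(n);E=np.array(c['extrinsics']);r=E[:3,:3]@np.array([(u-c['cx'])/c['f'],(v-c['cy'])/c['f'],1])
  File "h.py", line 4, in cal
    c=ctrl.calibration(n); c['f']=210/np.tan(np.radians(c['vfov'])/2); return c
ValueError: time passes only in moves, steps and waits
```

```bash
sed -i 's/^def cal(n):/import functools\n@functools.lru_cache(None)\ndef cal(n):/' h.py
python3 - <<'E'
from h import *
im=cv2.imread('pics/top.png');d=np.load('top.npy');c=cloud('top',d)
for k,z in[('jig',12),('block_center',36)]:
    for t in ctrl.trace('top',k):
        v,u=np.nonzero(t['pixels']);p=np.array([onplane('top',a,b,z)[:2] for a,b in zip(u,v)],np.float32)
        print(k,t['bbox'],t['confidence'],cv2.minAreaRect(p))
m=(im[...,0].astype(int)-im[...,2]>40)&(im[...,0]>60);m[:, :340]=0;m[:,392:]=0;m[:225]=0;m[268:]=0
z=c[...,2];mm=m&(z>25)
p=c[mm][:,:2].astype(np.float32);print('blk',mm.sum(),np.median(z[mm]),cv2.minAreaRect(p))
for n,u,v,zz in[('pocketdot',160+408/2.353,110+73/2.353,24),('pocketmid',160+380/2.353,110+101/2.353,12),('head',160+188/2.353,110+136/2.353,58),('cursor',160+81/2.353,110+125/2.353,17)]:
    print(n,onplane('top',u,v,zz).round(1))
print('reljig',rel(560,-20,255,102), ctrl.finger_overhang)
w=ctrl.calibration('wrist');print(w)
E
```

```text
jig [187.3, 126.2, 347.2, 205.0] 0.96 ((614.2674560546875, 8.313888549804688), (127.5979995727539, 405.3517150878906), 12.138459205627441)
block_center [363.1, 289.2, 390.9, 308.2] 0.97 ((272.5127258300781, -251.89312744140625), (36.56221008300781, 56.82685470581055), 43.187705993652344)
block_center [397.5, 218.4, 450.1, 273.1] 0.83 ((402.3843078613281, -377.5191955566406), (119.32400512695312, 85.21675872802734), 47.7473030090332)
block_center [346.1, 233.4, 383.1, 262.6] 0.78 ((398.7019958496094, -223.0343017578125), (49.637176513671875, 84.3671875), 28.74361228942871)
block_center [228.8, 159.0, 251.2, 181.7] 0.74 ((601.9398193359375, 81.72816467285156), (53.486244201660156, 59.50150680541992), 13.853191375732422)
blk 452 36.29480272684657 ((340.668212890625, -129.18333435058594), (48.42808151245117, 303.1636962890625), 31.530691146850586)
pocketdot [ 673.4 -161.1   24. ]
pocketmid [ 645.8 -130.9   12. ]
head [595.9  75.4  58. ]
cursor [620.8 194.1  17. ]
reljig (array([-53.98, -49.94,   0.13]), 'spin', np.float64(60.4)) 25.0
{'vfov': 65.70646984690485, 'cx': 275.62797243647975, 'cy': 207.67671235825748, 'mount': array([[-2.62151457e-05, -9.48043320e-01, -3.18141262e-01,
         8.14932325e+01],
       [ 9.99999904e-01,  1.14141221e-04, -4.22535462e-04,
         1.21590184e+00],
       [ 4.36894954e-04, -3.18141243e-01,  9.48043226e-01,
        -1.18451226e+02],
       [ 0.00000000e+00,  0.00000000e+00,  0.00000000e+00,
         1.00000000e+00]])}
```

```bash
python3 -c "
from h import *
print(rel(609,20,250,102.1))"
```

```text
(array([-57.44, -44.64,   0.63]), 'spin', np.float64(60.3))
```

play_rows:
  targets:
    - [0,-57.4,-44.6,0.6,60.3]
    - [0,-57.4,-44.6,0.6,60.3]
    - [0,-57.4,-44.6,0.6,60.3]
    - [0,-57.4,-44.6,0.6,60.3]
    - [0,-57.4,-44.6,0.6,60.3]
    - [0,-57.4,-44.6,0.6,60.3]
    - [0,-57.4,-44.6,0.6,60.3]
    - [0,-57.4,-44.6,0.6,60.3]
    - [0,-57.4,-44.6,0.6,60.3]
    - [0,-57.4,-44.6,0.6,60.3]

```text
clock: 2.15
eef_pos: [481.2, 206.0, 252.5]
tool_rot: [3.141, -0.0, 1.782]
force: [0.2, 0.2, -0.3]
width: 85.3
gripper_force: 0.0
```

```bash
python3 -c "
from h import *
print(rel(609,20,250,102.1));s=ctrl.read_state();print(s['clock'],s['eef_pos'],s['qd'])"
```

```text
(array([-20.86,   8.61,   0.24]), 'spin', np.float64(-0.0))
2.15 [481.15420698 205.9856277  252.45033573] [ 0.98161406  0.11726688 -0.0054396  -0.20155983 -0.03490715  0.07708118
  0.96442134]
```

play_rows:
  targets:
    - [0,-18,7,0.2,0]
    - [0,-18,7,0.2,0]
    - [0,-18,7,0.2,0]
    - [0,-18,7,0.2,0]
    - [0,-18,7,0.2,0]
    - [0,-18,7,0.2,0]
    - [0,-18,7,0.2,0]

```text
clock: 2.85
eef_pos: [585.7, 47.6, 250.0]
tool_rot: [-3.141, -0.001, 1.783]
force: [0.6, -0.3, 0.2]
width: 85.4
gripper_force: 0.0
```

```bash
cat >> h.py <<'E'
from scipy.spatial.transform import Rotation as R
def snap(name):
    s=ctrl.read_state();im,d=ctrl.get_image('wrist');cv2.imwrite(f'pics/{name}.png',im[...,::-1]);np.savez(name,im=im,d=d,pos=s['eef_pos'],rot=s['tool_rot']);return s
def wcam(name):
    z=np.load(name+'.npz');w=ctrl.calibration('wrist');f=210/np.tan(np.radians(w['vfov'])/2)
    T=np.eye(4);T[:3,:3]=R.from_euler('xyz',z['rot']).as_matrix();T[:3,3]=z['pos'];return z,w,f,T@np.array(w['mount'])
def rays(w,f,u,v):
    a=(np.asarray(u,float)-w['cx']);b=(np.asarray(v,float)-w['cy']);r=np.hypot(a,b)+1e-9;t=r/f
    return np.stack([np.sin(t)*a/r,np.sin(t)*b/r,np.cos(t)],-1)
def wplane(name,u,v,zz):
    z,w,f,E=wcam(name);d=rays(w,f,u,v)@E[:3,:3].T;return E[:3,3]+d*((zz-E[2,3])/d[...,2])[...,None]
def wcloud(name):
    z,w,f,E=wcam(name);v,u=np.mgrid[:420,:560];d=rays(w,f,u,v);d=d/d[...,2:]*z['d'][...,None].astype(float)
    return d@E[:3,:3].T+E[:3,3]
E
python3 -c "
from h import *
s=snap('w1');print(s['clock'],s['eef_pos'],s['qd'].round(3),s['tool_rot'])
for k in['pocket','head_grip','pointer','cursor_line','cursor','release_button']:print(k,[(np.round(x['bbox'],1),round(x['confidence'],2)) for x in ctrl.search_frame('wrist',k)])
"
```

```text
2.85 [585.70935423  47.62425263 249.98053011] [-0.019 -0.007 -0.004  0.004  0.002 -0.002  0.002] [-3.14098581e+00 -1.33517631e-03  1.78300648e+00]
pocket [(array([325.9,  55. , 350.5,  57.9]), 0.57)]
head_grip [(array([275.4, 131.8, 334.8, 183.6]), 0.59)]
pointer [(array([277.7, 128.3, 332.7, 186.4]), 0.94)]
cursor_line [(array([ 64.1, 140. , 156.1, 247.4]), 0.49), (array([326.3,  52.2, 350.5,  60.4]), 0.48)]
cursor [(array([324.3,  54.7, 351.6,  61.1]), 0.55)]
release_button [(array([276.5, 129.1, 338. , 187.9]), 0.65), (array([315.9, 143.6, 320. , 169.1]), 0.43)]
```

View pics/w1.png

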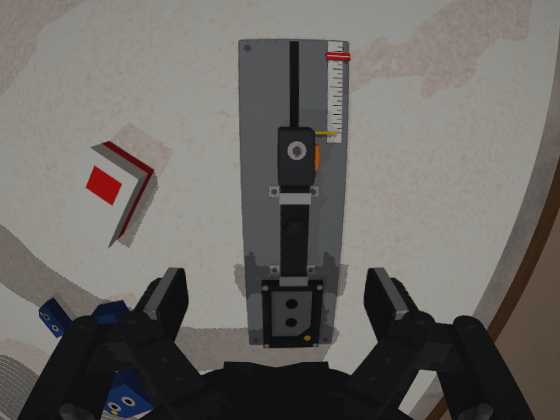

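The wrist view shows the cursor at (338,57), the pointer tip at (338,133), the head at (297,155) and the pocket centre at (292,314), with its dot at (307,338).

Run:
```python
from h import *
z,w,f,E=wcam('w1');im=z['im'].astype(int);r,g,b=im[...,0],im[...,1],im[...,2];c=wcloud('w1')
hsv=cv2.cvtColor(z['im'],cv2.COLOR_RGB2HSV)
a=np.radians(12.15);ex=np.array([np.cos(a),np.sin(a)]);ey=np.array([-np.sin(a),np.cos(a)])
def show(n,m,zz):
    v,u=np.nonzero(m);p=wplane('w1',u,v,zz)[:,:2];print(n,m.sum(),(u.min(),u.max(),v.min(),v.max()),p.mean(0).round(1),'jx',(p@ex).min().round(1),(p@ex).max().round(1),'jy',(p@ey).min().round(1),(p@ey).max().round(1),'mean',(p@ex).mean().round(1),(p@ey).mean().round(1),'z',np.median(c[v,u,2]).round(1))
box=np.zeros((420,560),bool);box[45:75,320:360]=1
show('cursor',box&(r-g>60)&(r-b>60),17)
box[:]=0;box[120:145,310:345]=1
show('pointer',box&(hsv[...,0]>18)&(hsv[...,0]<35)&(hsv[...,1]>130),20)
box[:]=0;box[140:175,310:325]=1
show('button',box&(hsv[...,0]>3)&(hsv[...,0]<18)&(hsv[...,1]>150),47)
box[:]=0;box[325:350,295:320]=1
show('dot',box&(hsv[...,0]>18)&(hsv[...,0]<35)&(hsv[...,1]>130),24)
box[:]=0;box[110:200,265:330]=1
show('headtop',box&(c[...,2]>52),58)
print('table',np.median(c[100:200,400:450,2]),'plate',np.median(c[60:120,250:280,2]))
# plate edges: per row transitions
v,u=np.nonzero((abs(c[...,2]-12)<4)&(hsv[...,2]<140)&(c[...,0]>450));p=wplane('w1',u,v,12)
p=c[v,u][:,:2]; k=((p@ey)>0); print('rect',cv2.minAreaRect(p.astype(np.float32)))
for q in['cursor']:
    pass
# edge lines by row: left plate edge & right
L=[];Rr=[]
g_=cv2.cvtColor(z['im'],cv2.COLOR_RGB2GRAY).astype(int)
for vv in range(150,225,3):
    d=np.diff(cv2.GaussianBlur(g_.astype(np.float32),(3,3),0)[vv])
    L.append((230+np.argmin(d[230:262]),vv));Rr.append((330+np.argmax(d[330:362]),vv))
for e in(L,Rr):
    e=np.array(e);p=wplane('w1',e[:,0]+.5,e[:,1],12)[:,:2];q=cv2.fitLine(p.astype(np.float32),cv2.DIST_HUBER,0,.01,.01).ravel();print(q,np.degrees(np.arctan2(-q[0]*np.sign(q[1]),abs(q[1]))))
```

```text
cursor 153 (np.int64(326), np.int64(350), np.int64(52), np.int64(60)) [622.4 194.1] jx 636.7 663.0 jy 54.7 62.8 mean 649.3 58.7 z 18.0
pointer 56 (np.int64(315), np.int64(336), np.int64(131), np.int64(133)) [626.8 109.2] jx 625.5 648.4 jy -26.3 -23.9 mean 635.8 -25.2 z 22.3
button 109 (np.int64(314), np.int64(319), np.int64(144), np.int64(169)) [620.3  84.3] jx 621.9 626.6 jy -60.4 -34.9 mean 624.1 -48.1 z 54.9
dot 36 (np.int64(304), np.int64(310), np.int64(335), np.int64(340)) [ 675.1 -159.5] jx 622.3 630.9 jy -303.1 -293.5 mean 626.4 -298.0 z 22.5
headtop 2214 (np.int64(267), np.int64(329), np.int64(112), np.int64(195)) [600.2  81.8] jx 574.9 636.9 jy -84.6 -3.0 mean 604.0 -46.4 z 58.8
table 0.9228410668067113 plate 12.840984776649748
rect ((615.7283935546875, 7.32177734375), (121.16858673095703, 401.06158447265625), 12.412062644958496)
[ 2.1164426e-01 -9.7734678e-01  5.4955847e+02  2.8430279e+01] 12.218727
[ 2.1354295e-01 -9.7693366e-01  6.6677606e+02  5.4001743e+01] 12.33006
```

```bash
python3 -c "
from h import *
print(rel(400,-224,200,119))"
```

```text
(array([-22.57, -23.89,   5.02]), 'spin', np.float64(-16.9))
```

play_rows:
  targets:
    - [0,-22.6,-23.9,5,-16.9]
    - [0,-22.6,-23.9,5,-16.9]
    - [0,-22.6,-23.9,5,-16.9]
    - [0,-22.6,-23.9,5,-16.9]
    - [0,-22.6,-23.9,5,-16.9]
    - [0,-22.6,-23.9,5,-16.9]
    - [0,-22.6,-23.9,5,-16.9]
    - [0,-22.6,-23.9,5,-16.9]
    - [0,-22.6,-23.9,5,-16.9]
    - [0,-22.6,-23.9,5,-16.9]

```text
clock: 4.2
eef_pos: [400.8, -223.9, 200.4]
tool_rot: [3.141, 0.0, 2.078]
force: [-0.3, -0.6, 0.0]
width: 85.4
gripper_force: 0.0
```

Run:
```python
from h import *
s=snap('w2');print(s['clock'],s['eef_pos'],s['qpos'].round(2),np.degrees(s['tool_rot']))
for t in ctrl.trace('wrist','block_center'):
    v,u=np.nonzero(t['pixels']);c=wcloud('w2')[v,u];k=abs(c[:,2]-37)<5
    print(t['bbox'],t['confidence'],np.median(c[:,2]),cv2.minAreaRect(wplane('w2',u[k],v[k],36)[:,:2].astype(np.float32)),cv2.minAreaRect(c[k][:,:2].astype(np.float32)))
```

```text
4.2 [ 400.82791251 -223.87534729  200.35409029] [ 0.29  0.46  0.22  2.1  -0.17  0.6   1.14] [1.79944251e+02 9.98215790e-03 1.19075512e+02]
[121.1, 121.8, 173.8, 188.5] 0.89 26.99370384158283 ((0.0, 0.0), (0.0, 0.0), 0.0) ((0.0, 0.0), (0.0, 0.0), 0.0)
[244.1, 148.3, 300.8, 237.8] 0.77 36.90378569318173 ((400.03668212890625, -226.00030517578125), (50.47138977050781, 79.04350280761719), 29.014005661010742) ((400.13720703125, -226.23281860351562), (50.46238708496094, 78.74253845214844), 29.058992385864258)
[173.8, 259.9, 272.1, 355.4] 0.66 51.083454193931885 ((421.688232421875, -362.7724914550781), (66.55812072753906, 75.58946228027344), 48.03984832763672) ((420.0986022949219, -338.788330078125), (95.48326110839844, 48.08864212036133), 0.9144506454467773)
```

View pics/w2.png

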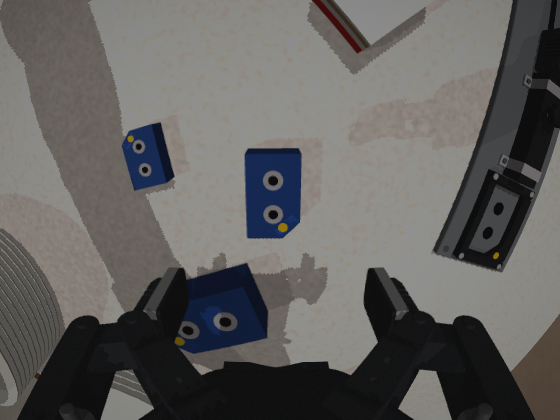

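Small (148,157), middle (273,193) and big (225,310) are all visible. I take the middle one: it measures 50x79 mm with its top at 36.9 mm, and its dot is at the +x -y corner.

```bash
python3 -c "
from h import *
print(rel(400,-226,41,119))"
```

```text
(array([-0.16, -0.2 , 15.93]), 'spin', np.float64(0.1))
```

play_rows:
  targets:
    - [0,-0.16,-0.2,4,0.1]
    - [0,-0.16,-0.2,8,0.1]
    - [0,-0.16,-0.2,11,0.1]
    - [0,-0.16,-0.2,13.5,0.1]
    - [0,-0.16,-0.2,15,0.1]
    - [0,-0.16,-0.2,15.6,0.1]
    - [0,-0.16,-0.2,15.9,0.1]
    - [0,-0.16,-0.2,15.9,0.1]
    - [0,-0.16,-0.2,15.9,0.1]

```text
clock: 5.2
eef_pos: [399.5, -226.5, 41.2]
tool_rot: [3.141, 0.0, 2.076]
force: [0.1, 0.6, 0.7]
width: 85.2
gripper_force: 0.0
```

play_rows:
  targets:
    - [0.3,0,0,0,0]
    - [0.45,0,0,0,0]
    - [0.6,0,0,0,0]
    - [1,0,0,0,0]
    - [1,0,0,0,0]
    - [1,0,0,0,0]
    - [1,0,0,0,0]
    - [1,0,0,0,0]

```text
clock: 6.0
eef_pos: [399.2, -227.2, 41.8]
tool_rot: [3.141, 0.0, 2.075]
force: [0.6, 1.1, 6.4]
width: 49.1
gripper_force: 62.5
```

play_rows:
  targets:
    - [1,0,0,-1,0]
    - [1,0,0,-4,0]
    - [1,0,0,-8,0]
    - [1,0,0,-11,0]
    - [1,0,0,-12,0]
    - [1,0,0,-12,0]

```text
clock: 6.6
eef_pos: [399.4, -227.2, 162.1]
tool_rot: [3.14, 0.002, 2.075]
force: [1.2, -0.0, -4.3]
width: 48.4
gripper_force: 63.9
```

Run:
```python
from h import *
s=snap('w3');print(s['clock'],s['eef_pos'],s['width'],s['force'])
c=cloud('top',np.load('top.npy'));q=c[120:185,430:485];k=q[...,2]>60;print('bottle',np.median(q[k],0),q[k].min(0),q[k].max(0))
a=np.radians(12.25);ex=np.array([np.cos(a),np.sin(a)]);ey=np.array([-np.sin(a),np.cos(a)])
pt=wplane('w1',338.,132.,20.)[:2];print('tip',pt)
pk=pt-46*ex-22*ey-215*ey;print('pocket est',pk)
t=pk-115*ey;print(rel(*t,140,102.25))
```

```text
6.6 [ 399.44352794 -227.17655166  162.14968318] 48.435579792985465 [ 1.18792617e+00 -2.92436789e-03 -4.28400312e+00]
bottle [ 612.62208341 -432.33248948  139.55967658] [ 240.75863911 -471.53429539   60.00966436] [ 651.98232343  -12.64387272 1344.20535216]
tip [641.44688751 112.64307069]
pocket est [ 646.78036491 -128.72087446]
(array([-14.43,  23.15,   2.11]), 'spin', np.float64(16.7))
```

View pics/w3.png

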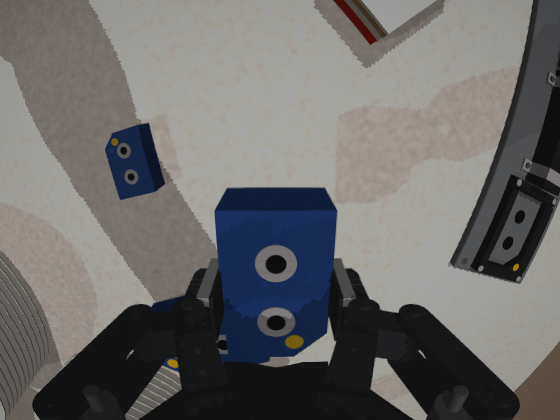

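play_rows:
  targets:
    - [1,-14.4,23.1,2.1,16.7]
    - [1,-14.4,23.1,2.1,16.7]
    - [1,-14.4,23.1,2.1,16.7]
    - [1,-14.4,23.1,2.1,16.7]
    - [1,-14.4,23.1,2.1,16.7]
    - [1,-14.4,23.1,2.1,16.7]
    - [1,-14.4,23.1,2.1,16.7]
    - [1,-14.4,23.1,2.1,16.7]
    - [1,-14.4,23.1,2.1,16.7]
    - [1,-14.4,23.1,2.1,16.7]

```text
clock: 7.65
eef_pos: [669.2, -242.2, 139.6]
tool_rot: [-3.14, -0.001, 1.781]
force: [0.8, -0.1, -3.4]
width: 49.0
gripper_force: 63.9
```

Run:
```python
from h import *
s=snap('w4');print(s['clock'],s['eef_pos'],np.degrees(s['tool_rot']),s['force'])
z=np.load('w4.npz');im=z['im'][20:320,100:500];cv2.imwrite('pics/w4c.png',cv2.resize(im[...,::-1],(800,600),interpolation=cv2.INTER_CUBIC))
```

```text
7.65 [ 669.17596702 -242.20315911  139.64216215] [-1.79922688e+02 -6.36330374e-02  1.02059657e+02] [ 0.75292932 -0.10487551 -3.41950143]
```

View pics/w4c.png

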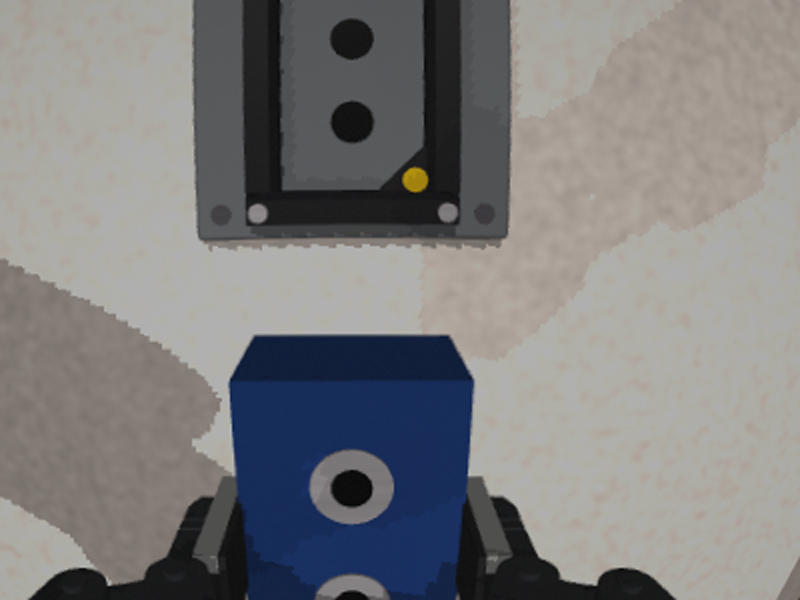

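The crop shows the pocket straight ahead of the held block: floor holes at crop (352,39) and (352,122), dot at (415,180). The block's front hole is at crop (352,488), so the sideways alignment is already good.

Run:
```python
from h import *
def hole(name,u0,v0,zz,r=16,th=45):
    im=np.load(name+'.npz')['im'];g=cv2.cvtColor(im,cv2.COLOR_RGB2GRAY).astype(float)
    m=(g<th).astype(np.uint8);n,l,st,ce=cv2.connectedComponentsWithStats(m);i=l[v0,u0]
    p=wplane(name,np.array([ce[i][0]]),np.array([ce[i][1]]),zz)[0]
    z=np.load(name+'.npz');M=R.from_euler('xyz',z['rot']).as_matrix();t=M.T@(p-z['pos'])
    c=wcloud(name)[v0-8:v0+9,u0-8:u0+9,2]
    print(name,st[i],ce[i].round(1),'world',p.round(1),'tool',t.round(1),'depthz',np.percentile(c,[10,50,90]).round(1));return p,t
z4=139.6-5.6
hole('w3',276,264,162.15-5.6);hole('w3',276,322,162.15-5.6)
hole('w4',276,264,z4)
for zz in (12,):
    p1=hole('w4',276,39,zz)[0];p2=hole('w4',276,81,zz)[0]
    print('pocket mid',(p1+p2)/2,np.degrees(np.arctan2(-(p1-p2)[0],(p1-p2)[1])),np.linalg.norm(p1-p2))
# edges
g=cv2.GaussianBlur(cv2.cvtColor(np.load('w4.npz')['im'],cv2.COLOR_RGB2GRAY).astype(np.float32),(3,3),0)
def edge(lo,hi,rows,sgn,zz,nm):
    pts=[]
    for v in rows:
        d=np.diff(g[v])[lo:hi]*sgn;k=np.argmax(d)
        if 0<k<len(d)-1:
            den=d[k-1]-2*d[k]+d[k+1];k=k+.5*(d[k-1]-d[k+1])/den if den else k
        pts.append((lo+k+.5,v))
    e=np.array(pts);p=wplane('w4',e[:,0],e[:,1],zz)[:,:2];q=cv2.fitLine(p.astype(np.float32),cv2.DIST_HUBER,0,.01,.01).ravel()
    if q[1]<0:q[:2]*=-1
    t=(p.mean(0)-np.load('w4.npz')['pos'][:2]);ty=np.array([np.sin(np.radians(102.06)),-np.cos(np.radians(102.06))])
    print(nm,'u',e[:,0].mean().round(1),'ang',np.degrees(np.arctan2(-q[0],q[1])).round(2),'tool y',(t@ty).round(1))
rows=range(30,105,3)
edge(190,205,rows,-1,12,'plateL');edge(345,362,rows,1,12,'plateR')
edge(215,229,rows,-1,24,'frameL');edge(322,336,rows,1,24,'frameR');edge(234,246,rows,1,12,'floorL');edge(306,318,range(30,88,3),-1,12,'floorR')
# cols of block sides in w4 & w3 at top
for nm,zz,v in(('w3',156.5,250),('w4',134.,240)):
    b=np.load(nm+'.npz')['im'].astype(int);row=np.nonzero(b[v,:,2]-b[v,:,0]>40)[0];row=row[(row>200)&(row<350)];print(nm,row.min(),row.max())
    p=wplane(nm,np.array([row.min()-.5,row.max()+.5]),np.array([v,v]),zz);zz_=np.load(nm+'.npz');M=R.from_euler('xyz',zz_['rot']).as_matrix();print((p-zz_['pos'])@M)
```

```text
w3 [266 255  20  19 288] [275.6 263.8] world [ 392.7 -213.2  156.6] tool [15.5  0.8  5.6] depthz [157.6 158.4 159.1]
w3 [267 316  18  14 209] [275.7 322.4] world [ 408.4 -241.7  156.6] tool [-17.    0.9   5.6] depthz [157.6 158.3 159.1]
w4 [266 255  20  18 287] [275.5 263.7] world [ 666.7 -226.9  134. ] tool [15.5  0.8  5.7] depthz [135.  135.7 136.5]
w4 [265  30  22  20 326] [275.5  39.1] world [ 642.3 -113.7   12. ] tool [131.2   0.8 127.8] depthz [12.5 13.4 14.3]
w4 [266  71  21  20 339] [275.7  80.6] world [ 649.1 -144.9   12. ] tool [ 99.2   0.9 127.8] depthz [12.6 13.5 14.5]
pocket mid [ 645.72934799 -129.29708783   12.        ] 12.261750416341053 31.992296975542857
plateL u 196.2 ang 12.47 tool y -59.2
plateR u 355.0 ang 12.38 tool y 60.4
frameL u 221.2 ang 12.41 tool y -37.9
frameR u 329.9 ang 12.25 tool y 39.2
floorL u 239.9 ang 12.48 tool y -25.8
floorR u 311.4 ang 12.38 tool y 27.2
w3 218 333
[[ 21.93096926 -24.02906601   5.56938004]
 [ 21.8916844   25.63504432   5.65126051]]
w4 217 334
[[ 26.57403739 -24.15661188   5.70427963]
 [ 26.60479429  25.73427004   5.63699392]]
```

play_rows:
  targets:
    - [1,3,0,0,-0.2]
    - [1,7,0,0,-0.2]
    - [1,10,0,0,-0.2]
    - [1,11.5,0,0,-0.2]
    - [1,11.5,0,2,-0.2]
    - [1,11.5,0,4.5,-0.2]
    - [1,11.5,0,6.2,-0.2]
    - [1,11.5,0,6.7,-0.2]
    - [1,11.5,0,6.7,-0.2]
    - [1,11.5,0,6.7,-0.2]

```text
clock: 8.7
eef_pos: [647.0, -130.3, 74.1]
tool_rot: [3.14, 0.001, 1.786]
force: [0.4, 0.2, -3.3]
width: 48.7
gripper_force: 63.8
```

Run:
```python
from h import *
s=snap('w5');print(s['clock'],s['eef_pos'],np.degrees(s['tool_rot']),s['force'])
im=np.load('w5.npz')['im'][130:380,140:420];a=cv2.resize(im[...,::-1],(560,500),interpolation=cv2.INTER_CUBIC)
t,d=ctrl.get_image('side');cv2.imwrite('pics/side5.png',t[...,::-1]);b=cv2.resize(t[185:265,310:390][...,::-1],(240,240),interpolation=cv2.INTER_CUBIC)
o=np.zeros((500,800,3),np.uint8);o[:,:560]=a;o[:240,560:]=b
cv2.imwrite('pics/w5c.png',o)
```

```text
8.7 [ 647.03908877 -130.29710567   74.10882463] [1.79923077e+02 6.64493993e-02 1.02327770e+02] [ 0.42577302  0.21843917 -3.32819944]
```

View pics/w5c.png

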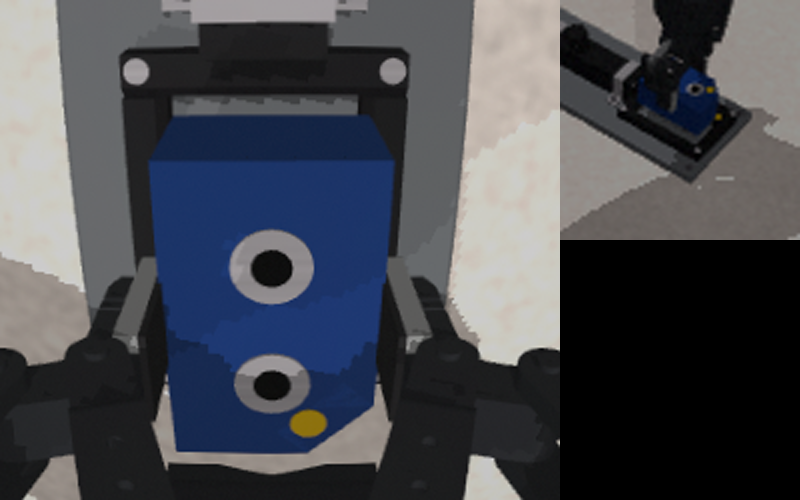

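Run:
```python
from h import *
s=ctrl.read_state();print(s['qd'].round(4),s['eef_pos'])
z=np.load('w5.npz');M=R.from_euler('xyz',z['rot']).as_matrix()
im=z['im'];g=cv2.cvtColor(im,cv2.COLOR_RGB2GRAY).astype(int);b=im.astype(int)
print('col275',[(v,g[v,260],tuple(im[v,260])) for v in range(150,214,2)])
print('row181',[(u,g[181,u]) for u in list(range(196,236,2))+list(range(308,346,2))])
def t(u,v,zz):return ((wplane('w5',np.array([u]),np.array([v]),zz)[0]-z['pos'])@M).round(1)
ub=z['pos'][2]-41.8
print('bottom front edge',t(225.,187.5,ub),t(325.,187.5,ub))
print('top front edge',t(215.,210.,ub+36),t(336.,210.,ub+36))
print('screws',t(140+136/2,130+71/2,24.),t(140+393/2,130+71/2,24.),'frame outer',t(140+122/2,130+85/2,24.),t(140+409/2,130+85/2,24.),'front outer',t(275.,130+50/2,24.))
print('inner front wall top',t(275.,130+95/2,24.))
m=(g<45).astype(np.uint8);n,l,st,ce=cv2.connectedComponentsWithStats(m)
for v,u in((264,276),(322,276)):i=l[v,u];print('hole',ce[i],t(*ce[i],ub+36))
```

```text
[-0.002  -0.0001 -0.004   0.0031 -0.0009 -0.0017  0.0011] [ 647.17083953 -129.99055548   74.32266199]
col275 [(150, np.int64(30), (np.uint8(30), np.uint8(30), np.uint8(30))), (152, np.int64(30), (np.uint8(30), np.uint8(30), np.uint8(31))), (154, np.int64(30), (np.uint8(31), np.uint8(30), np.uint8(30))), (156, np.int64(31), (np.uint8(32), np.uint8(31), np.uint8(32))), (158, np.int64(30), (np.uint8(29), np.uint8(30), np.uint8(31))), (160, np.int64(24), (np.uint8(23), np.uint8(24), np.uint8(24))), (162, np.int64(22), (np.uint8(22), np.uint8(22), np.uint8(22))), (164, np.int64(23), (np.uint8(22), np.uint8(23), np.uint8(23))), (166, np.int64(22), (np.uint8(22), np.uint8(22), np.uint8(24))), (168, np.int64(28), (np.uint8(27), np.uint8(28), np.uint8(29))), (170, np.int64(30), (np.uint8(30), np.uint8(29), np.uint8(31))), (172, np.int64(30), (np.uint8(31), np.uint8(29), np.uint8(31))), (174, np.int64(21), (np.uint8(21), np.uint8(20), np.uint8(22))), (176, np.int64(23), (np.uint8(23), np.uint8(23), np.uint8(24))), (178, np.int64(60), (np.uint8(60), np.uint8(60), np.uint8(62))), (180, np.int64(
[... 1579 characters left out ...]
6)), (314, np.int64(96)), (316, np.int64(86)), (318, np.int64(78)), (320, np.int64(17)), (322, np.int64(24)), (324, np.int64(24)), (326, np.int64(26)), (328, np.int64(29)), (330, np.int64(29)), (332, np.int64(29)), (334, np.int64(28)), (336, np.int64(29)), (338, np.int64(27)), (340, np.int64(29)), (342, np.int64(29)), (344, np.int64(96))]
bottom front edge [ 39.8 -25.2  41.7] [39.8 26.2 41.8]
top front edge [ 40.  -23.9   5.7] [40.  25.5  5.8]
screws [ 49.9 -35.3  50. ] [49.8 33.3 50.1] frame outer [ 46.1 -39.3  50. ] [46.  37.9 50.1] front outer [55.1  0.5 50. ]
inner front wall top [43.   0.5 50.1]
hole [275.58098592 263.72535211] [15.4  0.8  5.8]
hole [275.555 322.435] [-17.2   0.8   5.8]
```

play_rows:
  targets:
    - [1,0.12,-0.17,0,0]
    - [1,0.12,-0.17,0.3,0]
    - [1,0.12,-0.17,0.6,0]
    - [1,0.12,-0.17,0.8,0]
    - [1,0.12,-0.17,1.0,0]
    - [1,0.12,-0.17,1.1,0]
    - [1,0.12,-0.17,1.2,0]
    - [1,0.12,-0.17,1.3,0]
    - [1,0.12,-0.17,1.3,0]

```text
clock: 9.7
eef_pos: [644.4, -128.6, 60.0]
tool_rot: [-3.141, -0.0, 1.787]
force: [0.3, 1.0, -2.9]
width: 48.7
gripper_force: 63.9
```

play_rows:
  targets:
    - [1,0,0,0.1,0]
    - [1,0,0,0.2,0]
    - [1,0,0,0.3,0]
    - [1,0,0,0.4,0]
    - [1,0,0,0.5,0]
    - [1,0,0,0.55,0]
    - [1,0,0,0.55,0]

```text
clock: 10.4
eef_pos: [644.4, -128.6, 54.5]
tool_rot: [-3.141, -0.0, 1.787]
force: [0.7, -0.3, -3.9]
width: 48.6
gripper_force: 63.9
```

Still free. I keep lowering in small steps until it touches.

play_rows:
  targets:
    - [1,0,0,0.05,0]
    - [1,0,0,0.1,0]
    - [1,0,0,0.1,0]

```text
clock: 10.7
eef_pos: [644.5, -128.6, 54.0]
tool_rot: [3.141, -0.0, 1.787]
force: [-0.4, 0.3, -2.5]
width: 49.1
gripper_force: 64.1
```

play_rows:
  targets:
    - [1,0,0,0.05,0]
    - [1,0,0,0.1,0]
    - [1,0,0,0.1,0]

```text
clock: 11.0
eef_pos: [644.5, -128.6, 53.9]
tool_rot: [3.141, -0.0, 1.787]
force: [-3.5, 1.7, 6.7]
width: 48.8
gripper_force: 65.2
```

Contact came at z = 53.9, where 53.8 was predicted for fully home. I open the fingers and retreat.

play_rows:
  targets:
    - [0.4,0,0,0,0]
    - [0.2,0,0,0,0]
    - [0,0,0,0,0]
    - [0,0,0,0,0]
    - [0,0,0,-1,0]
    - [0,0,0,-4,0]
    - [0,0,0,-8,0]
    - [0,0,0,-11,0]
    - [0,0,0,-12,0]
    - [0,0,0,-12,0]

```text
clock: 12.0
eef_pos: [645.5, -128.9, 174.8]
tool_rot: [3.138, 0.001, 1.787]
force: [-0.7, 0.3, 0.2]
width: 85.4
gripper_force: 0.0
```

Run:
```python
from h import *
s=snap('w6');print(s['clock'],s['eef_pos'],np.degrees(s['tool_rot']),s['force'],s['width'])
c=wcloud('w6');im=np.load('w6.npz')['im'].astype(int)
m=(im[...,2]-im[...,0]>40);v,u=np.nonzero(m);k=(abs(u-276)<70)&(v<370);u,v=u[k],v[k];p=c[v,u];k=p[:,2]>43;p=p[k]
A=np.c_[p[:,:2]-p[:,:2].mean(0),np.ones(len(p))];q=np.linalg.lstsq(A,p[:,2],rcond=None)[0];print('top z',q[2],'tilt deg',np.degrees(q[:2]),len(p),cv2.minAreaRect(p[:,:2].astype(np.float32)))
cv2.imwrite('pics/w6c.png',cv2.resize(np.load('w6.npz')['im'][20:380,60:500][...,::-1],(733,600),interpolation=cv2.INTER_CUBIC))
```

```text
12.0 [ 645.46563103 -128.94637036  174.799572  ] [1.79806155e+02 7.75499769e-02 1.02368119e+02] [-0.71016934  0.25370285  0.23442419] 85.40066999303073
top z 49.81099763903533 tilt deg [-2.4899321   7.71529933] 4926 ((640.6559448242188, -107.6435775756836), (49.995697021484375, 122.019775390625), 12.471624374389648)
```

View pics/w6c.png

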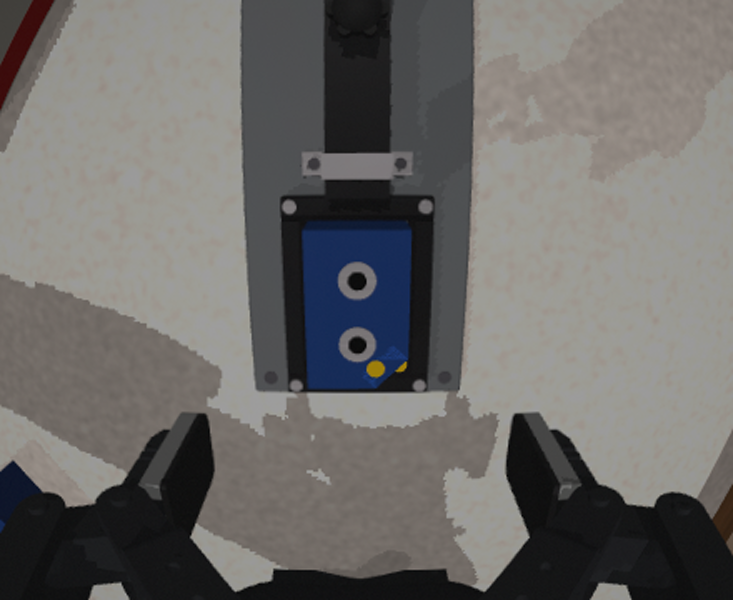

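The block sits square in the frame at crop (357,305), its dot beside the pocket's dot. Now I go to the head.

play_rows:
  targets:
    - [0,5,0,0,0]
    - [0,10,0,0,0]
    - [0,15,0,0,0]
    - [0,19,0,2,0]
    - [0,21.3,0,4,0]
    - [0,21.3,0,5,0]
    - [0,21.3,0,5,0]
    - [0,21.3,0,5,0]
    - [0,21.3,0,5,0]

```text
clock: 12.95
eef_pos: [599.6, 77.2, 123.3]
tool_rot: [3.141, 0.001, 1.784]
force: [-0.6, -0.2, 0.6]
width: 85.3
gripper_force: 0.0
```

Run:
```python
from h import *
c=wcloud('w6');im=np.load('w6.npz')['im']
for (cu,cv) in((330,215),(370,215),(330,300),(370,300),(330,380),(430,200),(430,350)):
    u=int(60+cu*.6);v=int(20+cv*.6);print((cu,cv),im[v,u],np.median(c[v-3:v+4,u-3:u+4,2]).round(1),end='; ')
s=snap('w7');print(s['clock'],s['eef_pos'],np.degrees(s['tool_rot']))
for k in['head_grip','pointer','release_button','cursor']:print(k,[(np.round(x['bbox'],1),round(x['confidence'],2)) for x in ctrl.search_frame('wrist',k)])
z=np.load('w7.npz');M=R.from_euler('xyz',z['rot']).as_matrix();im=z['im'];hsv=cv2.cvtColor(im,cv2.COLOR_RGB2HSV)
c=wcloud('w7');tl=(c-z['pos'])@M
k=(abs(c[...,2]-59)<3)&(abs(tl[...,0])<60)&(abs(tl[...,1])<30);p=tl[k][:,:2].astype(np.float32);print('headtop',len(p),np.percentile(p,[1,50,99],axis=0),cv2.minAreaRect(p))
def show(n,lo,hi,zz,y0):
    m=(hsv[...,0]>=lo)&(hsv[...,0]<=hi)&(hsv[...,1]>130)&(tl[...,1]>y0)&(abs(tl[...,0])<130)&(abs(tl[...,1])<80)
    v,u=np.nonzero(m);q=(wplane('w7',u,v,zz)-z['pos'])@M;print(n,m.sum(),(u.min(),u.max(),v.min(),v.max()),'tool x',q[:,0].min(),q[:,0].mean(),q[:,0].max(),'y',q[:,1].min(),q[:,1].max())
show('button',4,17,42.+12,0);show('pointer',20,35,20,10)
red=(hsv[...,0]<4)|(hsv[...,0]>176)
m=red&(hsv[...,1]>130)&(tl[...,1]>20)&(tl[...,1]<80)&(tl[...,0]>40);v,u=np.nonzero(m);q=(wplane('w7',u,v,17)-z['pos'])@M;print('cursor',m.sum(),q.min(0),q.mean(0),q.max(0))
```

```text
(330, 215) [19 17 19] 24.0; (370, 215) [18 16 18] 24.3; (330, 300) [22 43 88] 48.8; (370, 300) [22 43 87] 48.8; (330, 380) [22 43 87] 48.8; (430, 200) [51 50 50] 24.7; (430, 350) [72 73 74] 13.3; 12.95 [599.63150096  77.15279906 123.28511374] [1.79942586e+02 8.04195105e-02 1.02191218e+02]
head_grip [(array([247. , 180.3, 342.3, 272.6]), 0.71)]
pointer [(array([245.1, 176.9, 339.7, 272.3]), 0.67)]
release_button [(array([306. , 204.1, 312.1, 249.4]), 0.64)]
cursor [(array([322.8,  60.5, 359.8,  72.2]), 0.6)]
headtop 4673 [[-23.35507362 -17.14578781]
 [  5.71301794   0.48237541]
 [ 31.20201683  18.21190933]] ((-14.039875030517578, 2.1556148529052734), (91.95997619628906, 40.314022064208984), 0.28533998131752014)
button 307 (np.int64(304), np.int64(312), np.int64(204), np.int64(248)) tool x -7.656543526087884 6.429501009528415 22.000208988224998 y 18.722756867085582 23.429271323213655
pointer 191 (np.int64(302), np.int64(340), np.int64(183), np.int64(187)) tool x 23.63720636220536 25.192847789863883 26.744102421623626 y 19.425364918262257 46.75993739845684
cursor 362 [105.58869878  34.32118457 106.16027814] [109.62736333  46.90985737 106.17840686] [113.89823352  60.36770647 106.19651068]
```

play_rows:
  targets:
    - [0,0.35,0.06,2.5,-0.2]
    - [0,0.35,0.06,5,-0.2]
    - [0,0.35,0.06,6.5,-0.2]
    - [0,0.35,0.06,7.2,-0.2]
    - [0,0.35,0.06,7.5,-0.2]
    - [0,0.35,0.06,7.5,-0.2]
    - [0,0.35,0.06,7.5,-0.2]

```text
clock: 13.9
eef_pos: [599.4, 82.9, 48.5]
tool_rot: [3.14, 0.0, 1.79]
force: [0.5, -0.1, 0.1]
width: 85.2
gripper_force: 0.0
```

play_rows:
  targets:
    - [0.3,0,0,0,0]
    - [0.45,0,0,0,0]
    - [0.55,0,0,0,0]
    - [0.7,0,0,0,0]
    - [1,0,0,0,0]
    - [1,0,0,0,0]
    - [1,0,0,0,0]
    - [1,0,0,0,0]

```text
clock: 14.7
eef_pos: [598.3, 82.9, 48.6]
tool_rot: [-3.141, -0.001, 1.79]
force: [-1.7, -0.1, 7.5]
width: 35.0
gripper_force: 62.7
```

play_rows:
  targets:
    - [1,0.1,0,-0.03,0]
    - [1,0.6,0,-0.03,0]
    - [1,1.5,0,-0.03,0]
    - [1,2.5,0,-0.03,0]
    - [1,3.5,0,-0.03,0]
    - [1,4.5,0,-0.03,0]
    - [1,5.4,0,-0.03,0]
    - [1,6.1,0,-0.03,0]
    - [1,6.5,0,-0.03,0]
    - [1,6.5,0,-0.03,0]

```text
clock: 15.7
eef_pos: [584.0, 147.8, 48.5]
tool_rot: [-3.141, -0.001, 1.79]
force: [-2.9, 0.8, 8.5]
width: 35.2
gripper_force: 63.0
```

```bash
cat > m.py <<'E'
from h import *
import sys
n=sys.argv[1]
s=snap(n);print(s['clock'],s['eef_pos'],np.degrees(s['tool_rot']),s['force'],s['width'])
z=np.load(n+'.npz');M=R.from_euler('xyz',z['rot']).as_matrix();im=z['im'];hsv=cv2.cvtColor(im,cv2.COLOR_RGB2HSV);c=wcloud(n);tl=(c-z['pos'])@M
reg=(tl[...,1]>20)&(tl[...,1]<75)&(tl[...,0]>5)&(tl[...,0]<80)
def show(nm,m,zz):
    v,u=np.nonzero(m&reg);q=(wplane(n,u,v,zz)-z['pos'])@M;k=(q[:,1]>33)&(q[:,1]<62);print(nm,k.sum(),(u.min(),u.max(),v.min(),v.max()),'x',q[k,0].min().round(1),q[k,0].mean().round(2),q[k,0].max().round(1),'y',q[:,1].min().round(1),q[:,1].max().round(1),'z',np.median(c[v,u,2]).round(1))
show('pointer',(hsv[...,0]>=20)&(hsv[...,0]<=35)&(hsv[...,1]>130),20)
show('cursor',((hsv[...,0]<6)|(hsv[...,0]>174))&(hsv[...,1]>120),17)
im=im[100:260,240:440];cv2.imwrite(f'pics/{n}c.png',cv2.resize(im[...,::-1],(750,600),interpolation=cv2.INTER_CUBIC))
E
python3 m.py w8
```

```text
15.7 [584.04508796 147.78639214  48.53690917] [-1.79978824e+02 -8.26716040e-02  1.02585445e+02] [-2.93449821  0.83356475  8.47498833] 35.216559554417394
pointer 196 (np.int64(315), np.int64(368), np.int64(232), np.int64(239)) x 16.7 18.77 20.6 y 20.3 47.5 z 22.2
cursor 740 (np.int64(345), np.int64(395), np.int64(190), np.int64(207)) x 32.7 37.06 41.6 y 34.6 61.2 z 17.9
```

View pics/w8c.png

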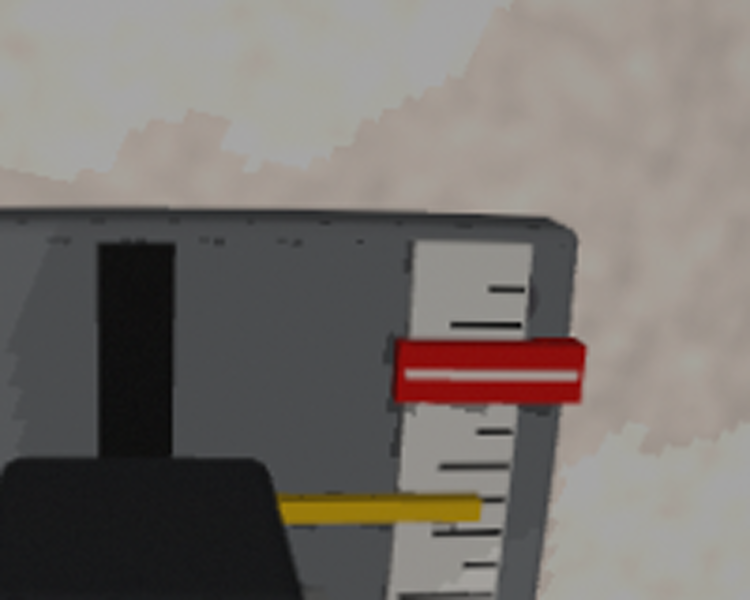

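The crop shows the cursor's white line at row 375 and the pointer at row 510, about 17.5 mm to go. That agrees with the earlier 84 mm total minus the 66.4 mm travelled.

play_rows:
  targets:
    - [1,0.3,0,0,0]
    - [1,0.7,0,0,0]
    - [1,1.1,0,0,0]
    - [1,1.4,0,0,0]
    - [1,1.6,0,0,0]
    - [1,1.7,0,0,0]
    - [1,1.73,0,0,0]
    - [1,1.73,0,0,0]
    - [1,1.73,0,0,0]

```text
clock: 16.65
eef_pos: [580.6, 163.5, 48.5]
tool_rot: [-3.141, -0.0, 1.79]
force: [-1.7, -2.4, 7.5]
width: 35.2
gripper_force: 62.8
```

```bash
python3 m.py w9
python3 - <<'E'
from h import *
for n,ul,vl,up,vp in(('w8',range(356,388,6),(192,208),range(330,364,6),(226,244)),('w9',range(364,392,4),(218,250),range(330,362,6),(218,250))):
    z=np.load(n+'.npz');M=R.from_euler('xyz',z['rot']).as_matrix()
    t=lambda u,v,zz:((wplane(n,np.array([u*1.]),np.array([v*1.]),zz)[0]-z['pos'])@M)
    im=z['im'].astype(int)
    # white line: green channel centroid inside red zone; pointer: brightest yellow rows
    for nm,us,(a,b),zz in(('line',ul,vl,17),('ptr',up,vp,22)):
        o=[]
        for u in us:
            col=im[a:b,u]
            if nm=='line':
                red=np.nonzero((col[:,0]-col[:,1]>60))[0]
                if len(red)<3: continue
                w=np.zeros(b-a);w[red.min():red.max()+1]=np.clip(col[red.min():red.max()+1,1]-40,0,None)
            else: 
                s=np.clip(col[:,1]-col[:,2],0,None);w=np.where(s>.6*s.max(),1.,0)
            if w.sum()==0: continue
            v=(w*np.arange(a,b)).sum()/w.sum();o.append(t(u,v,zz)[:2])
        o=np.array(o);print(n,nm,o.round(1).tolist(),o[:,0].mean().round(2))
E
```

```text
16.65 [580.58523549 163.47194942  48.52317537] [-1.79989199e+02 -1.57775614e-02  1.02548683e+02] [-1.67911192 -2.36002336  7.52709195] 35.24010956127296
pointer 193 (np.int64(315), np.int64(367), np.int64(231), np.int64(239)) x 16.7 18.8 20.6 y 20.2 47.2 z 22.2
cursor 552 (np.int64(342), np.int64(392), np.int64(219), np.int64(236)) x 16.6 22.1 26.2 y 34.4 61.1 z 18.0
w8 line [[36.4, 40.5], [36.3, 43.6], [36.3, 46.7], [36.3, 49.9], [36.5, 53.0], [36.5, 56.3]] 36.4
w8 ptr [[19.6, 27.5], [19.6, 30.5], [19.5, 33.6], [19.5, 36.6], [19.4, 39.7], [19.4, 42.8]] 19.5
w9 line [[21.4, 46.0], [19.4, 48.3], [20.4, 50.4], [20.5, 52.6], [20.5, 54.8], [20.5, 57.0], [20.2, 59.3]] 20.4
w9 ptr [[19.6, 27.5], [19.6, 30.5], [19.5, 33.5], [19.5, 36.6], [19.5, 39.7], [19.4, 42.8]] 19.52
```

View pics/w9c.png

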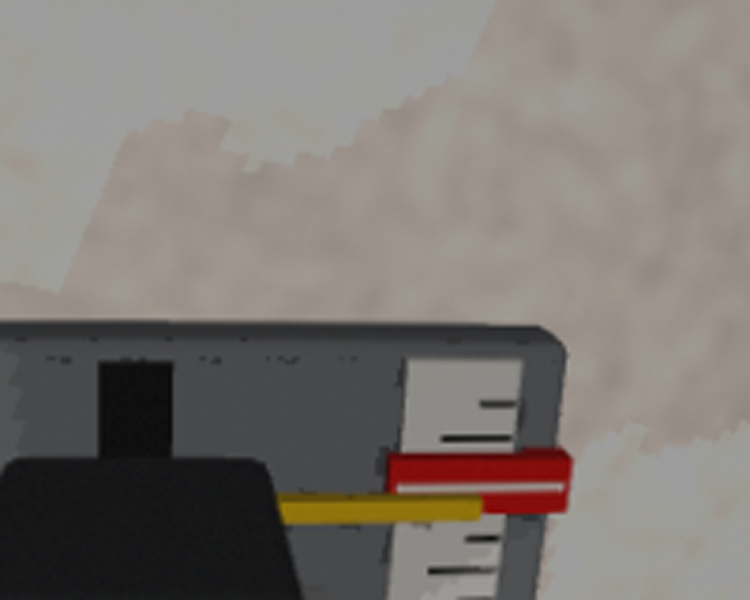

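Run:
```python
from h import *
n='w9';z=np.load(n+'.npz');im=z['im'];M=R.from_euler('xyz',z['rot']).as_matrix()
t=lambda u,v,zz:((wplane(n,np.array([u*1.]),np.array([v*1.]),zz)[0]-z['pos'])@M)[:2].round(2)
for u in(330,345,358):print(u,[(v,im[v,u].tolist()) for v in range(229,242)])
print(380,[(v,im[v,380].tolist()) for v in range(217,240)])
for v in range(228,242):print(v,t(345,v,22),t(345,v,20),t(380,v,17))
```

```text
330 [(229, [71, 73, 75]), (230, [72, 73, 74]), (231, [82, 74, 51]), (232, [93, 75, 12]), (233, [101, 81, 12]), (234, [145, 116, 12]), (235, [144, 115, 10]), (236, [144, 116, 11]), (237, [145, 116, 13]), (238, [140, 113, 12]), (239, [111, 93, 38]), (240, [63, 64, 66]), (241, [71, 73, 75])]
345 [(229, [123, 42, 39]), (230, [137, 60, 57]), (231, [117, 50, 22]), (232, [93, 75, 13]), (233, [110, 89, 13]), (234, [144, 116, 12]), (235, [144, 115, 10]), (236, [144, 116, 12]), (237, [144, 116, 13]), (238, [137, 111, 19]), (239, [119, 105, 74]), (240, [117, 115, 112]), (241, [126, 124, 120])]
358 [(229, [141, 110, 106]), (230, [150, 141, 133]), (231, [122, 92, 68]), (232, [93, 75, 13]), (233, [119, 95, 12]), (234, [144, 116, 13]), (235, [143, 115, 10]), (236, [144, 116, 13]), (237, [144, 116, 11]), (238, [144, 119, 38]), (239, [142, 133, 112]), (240, [141, 139, 135]), (241, [140, 138, 134])]
380 [(217, [71, 73, 75]), (218, [71, 68, 70]), (219, [75, 35, 35]), (220, [85, 12, 12]), (221, [85, 12, 11]), (222, [104, 10, 10]), (223, [133, 14, 12]), (224, [132, 14, 12]), (225, [133, 15, 13]), (226, [
[... 245 characters left out ...]
[56, 49, 50]), (238, [49, 50, 51]), (239, [71, 73, 75])]
228 [23.52 34.75] [22.7  35.22] [21.26 54.7 ]
229 [22.99 34.8 ] [22.17 35.26] [20.7  54.76]
230 [22.46 34.84] [21.63 35.31] [20.14 54.83]
231 [21.93 34.88] [21.09 35.35] [19.58 54.9 ]
232 [21.4  34.92] [20.55 35.39] [19.02 54.97]
233 [20.86 34.96] [20.01 35.43] [18.45 55.03]
234 [20.33 35.01] [19.47 35.48] [17.88 55.1 ]
235 [19.79 35.05] [18.92 35.52] [17.32 55.17]
236 [19.25 35.09] [18.38 35.56] [16.75 55.24]
237 [18.71 35.14] [17.83 35.61] [16.18 55.31]
238 [18.17 35.18] [17.28 35.65] [15.61 55.39]
239 [17.63 35.22] [16.73 35.7 ] [15.03 55.46]
240 [17.08 35.27] [16.18 35.74] [14.46 55.53]
241 [16.54 35.31] [15.62 35.79] [13.88 55.6 ]
```

play_rows:
  targets:
    - [1,0.07,0,0,0]
    - [1,0.14,0,0,0]
    - [1,0.14,0,0,0]
    - [1,0.14,0,0,0]
    - [1,0.14,0,0,0]

```text
clock: 17.2
eef_pos: [580.3, 164.8, 48.5]
tool_rot: [-3.141, -0.0, 1.79]
force: [-2.7, -2.2, 7.4]
width: 35.5
gripper_force: 62.8
```

```bash
cat > m2.py <<'E'
from h import *
import sys
n=sys.argv[1];s=snap(n);print(s['clock'],s['eef_pos'],np.degrees(s['tool_rot'][2]),s['force'],s['width'])
z=np.load(n+'.npz');im=z['im'].astype(float);M=R.from_euler('xyz',z['rot']).as_matrix()
t=lambda u,v,zz:((wplane(n,np.array([u*1.]),np.array([v*1.]),zz)[0]-z['pos'])@M)[:2]
L=[];Q=[]
for u in range(372,390,2):
    g=im[215:245,u,1]; r=im[215:245,u,0]; k=np.nonzero((r-g>90))[0]
    w=np.zeros(30);w[k.min():k.max()+1]=np.clip(g[k.min():k.max()+1]-14,0,None);w[w<15]=0
    L.append(t(u,215+(w*np.arange(30)).sum()/w.sum(),17))
for u in range(342,362,2):
    c=np.nonzero((im[225:245,u,1]-im[225:245,u,2]>92))[0]+225   # fully bright top face rows
    v0=c.min();f=np.clip((im[v0-1,u,0]-93)/51,0,1);Q.append((t(u,v0-.5-f+3.03/.54/2,21.5)))
L=np.array(L);Q=np.array(Q);print('line',L.mean(0),L[:,0].std(),'ptr',Q.mean(0),Q[:,0].std(),'remain',L[:,0].mean()-Q[:,0].mean())
E
python3 m2.py w10
```

```text
17.2 [580.27263783 164.8245522   48.51630633] 102.55064003417371 [-2.65129074 -2.204118    7.36242182] 35.50862172672836
line [19.00795336 54.97926841] 0.11308581444213116 ptr [19.04277436 38.29447616] 0.003877183848876473 remain -0.034821001397055795
```

```bash
python3 -c "
from h import *
s=ctrl.read_state();print(s['qd'].round(4),s['width'],s['gripper_force']);print(ctrl.finish_job())"
```

```text
[ 0.0021 -0.0004 -0.0012 -0.0004  0.0005 -0.0007  0.0009] 35.46152020352249 62.831435948610306
the job is handed in; nothing more can be done
None
```

The job is handed in at about 17 s: the block is flat and home in its pocket and released, and the arm is drawn out about 84 mm, held still with the button squeezed in and the pointer within about 0.2 mm of the cursor line by my last camera measurement.

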